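Fit the charged battery to the decorating turntable

ROBOT

A 6-joint arm with a two-finger parallel gripper is mounted at the origin on the work surface. World frame = base frame: x ahead of the robot, y to its left, z up, the work surface at z = 0. Lengths are in m, angles in degrees, forces in N, time in s.
With the tool pointing down it reaches from about 0.4 to 0.825 m from the base axis. Payload 7 kg.
Tool frame: the origin (TCP) lies on the centre line of the jaws, within the pads' length; the fingertips stand 17 mm ahead of it and the grasp point (between the pads) lies 2 mm behind it; y points along the fingers, z is the direction in which the jaws open and shut, and the axes are right-handed (so a half turn about y gives the same grasp; the last joint's range is limited). The gripper opens to 88 mm and grips with 3 to 60 N. Pads are 19 mm wide; open, the fingers measure 130 mm over their backs; the gripper's body (78 mm by 193 mm) begins 47 mm behind the grasp point.
Start: joints at [88.7, 20.546, 0.682, 0, -70.136, -16.507], TCP at [0.206, 0.643, 0.244] pointing down, gripper open.
Joint ranges: [-176.03, 176.03], [-82.01, 121.73], [-58.28, 71.71], [-173.87, 95.51], [-174.79, -0.11], [-173.66, 173.66]. Speed limits (degrees/s): [136.94, 136.94, 172.46, 180, 180, 180].

INTERFACE

Orientations are given as [roll, pitch, yaw] about the fixed x, y, z axes, in that order (R = Rz(yaw) Ry(pitch) Rx(roll)).
In Python, from plant import r, capture, camera_info gives the robot as it stands. The module is installed in compiled form; this text tells all that it offers.
- The arm moves only by the tool apply_moves, never from a script. Its argument "deltas" is a list of rows, each an object of numbers: "tx", "ty", "tz": the shift along the tool's x, y, z in m; "turn": the turn about the tool's y in rad; "gripper": the finger opening in m, from 0 to 0.0876. A call has 1 to 5 rows; each row is the pose to reach, as a shift and turn from the pose commanded when the call began, along the tool's axes at that moment; what a row does not reach only later rows make up. A row lasts 1/10 s, in which the tool goes at most 50 mm and 8.59 degrees, less where a joint would pass 70% of its speed; a pose out of reach is approached as far as the arm can. A call with a gripper value outside its range is refused whole. The fingers move at their own pace and stop on an object; "newtons" is the grip in N (left out, the last holds). Time passes only in rows, so rows that repeat a pose let the fingers close. It gives the time, the measured TCP pose, the force and the opening at its end, in the units of the state.
- r.get_state(): the state, without advancing time (a new reading comes with each control period).
- capture(name): name is "side" or "top" or "wrist"; returns (picture, depth): 400x640x3 uint8, red, green, blue; 400x640 float32, m along the optical axis (not along the pixel's ray), 0 where there is no reading.
- camera_info(name): a dict with "K" (3x3 intrinsics, pixels), "eye" and "orientation" of the camera in the world; the wrist camera has in their place "tool_from_camera" (4x4, takes a point from camera to tool coordinates, whose origin is the TCP and whose axes are the tool frame's). Camera axes: x right, y up, looking along -z (the intrinsics and any distortion apply to the point x, -y, -z); pixel columns grow to the right and rows downward; lengths in m; the calibration is good to about 2 mm. The wrist camera is an equidistant fisheye: a pixel r from the principal point sees the ray r / f radians off the axis. A picture is of the moment at which its call begins: read the wrist's pose just before it. camera_info takes no time and is no camera call.
- r.close_job(): hands the job in, once; it reports no verdict.
The state is a dict: "time_s": time; "joints": joint angles; "qd": joint speeds; "joint_torque": joint torques, N m; "tcp_pos": TCP position; "eef_rot": TCP orientation; "contact_force": force on the tool from outside, world axes, zero at the start; "moment": the same for the moment, N m; "gripper_width": finger opening in m.
Only numpy, scipy, OpenCV 4.12 (cv2) and the standard library are available. Lean on these libraries where they do the work, as an engineer would, in place of code of your own. Each camera call takes 0.05 s, during which the arm holds its last target.

TASK

The turntable's battery is locked on its charger: press the charger's catch so that the battery is released, slide it out, and slide it into the battery slide of the turntable until it is fully home and the catch has clicked up behind it. Keep the battery upright, let go of it, and leave the bowl on the turntable and everything else on the bench where it is.

Things in the scene. Friction and masses are not known exactly. Their poses are not given: they have to be found in the camera images.
- battery_center (a point): Centre of the battery pack (loose, 0.3 to 0.5 kg): a black block 80 (x) x 44 (y) x 50 mm (z) standing on a flat grey shoe 90 x 66 x 8 mm that stands out 11 mm on both long sides and 5 mm at both ends; 58 mm high in all, the point 29 mm above its underside. Grip the block across its 44 mm, in its upper part, above the rails (its top is 58 mm above the slide's floor). x along its length = sliding direction; the two ends are alike.
- charger_home (a point): Battery charger: plastic slide (black rails) with a grey block 62 mm high behind it from x = 60 to 155 mm. Site on the slide's floor (20 mm above the table) under the centre of a locked battery; +x = the way a battery slides in, z up. Slide 90 mm wide, floor from x = -126 (open entry) to a back stop at 47.5. The battery starts locked here.
- turntable_home (a point): Battery slide (steel rails) of a white powered turntable: same point, axes and sizes as charger_home. The machine's base starts at x = 60 mm (60 mm high); its aluminium wheel head, 200 mm across, top 101 mm above the table, centre at x = 172, carries a bowl. The battery belongs here. Charger and turntable may stand on either side.
- charger_entry (a point): On the slide's floor 92 mm before home (x = -92, same axes): where the battery's centre is when it is just clear of the rails and can be lifted or set down. Undercut rails x = -22 to 60 (home frame): inner faces y = +-35, lips reaching in to y = +-27, lip underside 9.7 and top 15.7 mm above the floor.
- turntable_entry (a point): Same as charger_entry, on the turntable. Lead-ins of both slides: side walls flare to y = +-41 at x = -47; lips slope up to an underside 15.7 mm above the floor (top 20 mm) at x = -36 (home frame). Set down here the battery first meets the sprung catch pad, 8 mm up; 1 to 3 N more brings its shoe on to the floor beside the pad.
- charger_catch (a joint): Charger's catch: ribbed pad 40 mm wide in the entry, flat from x = -84 to -45.5 (home frame), a ramp in front. In m, 0 = up, top 8 mm above the floor, end face behind the shoe: locked; 0.010 = fully down, 2 mm below the floor. Spring 1 to 3 N, but up to 8 N to press while the ejector loads it. Once released the battery slides over the pad and holds it down.
- turntable_catch (a joint): Turntable's catch, same as the charger's; 0 = up. The battery holds the pad down while it slides in; the pad springs up (click) behind the shoe when the battery is home; rubbed by the shoe it may stay 1 to 3 mm down, still locked.
- charger_ejector (a joint): Sprung bar in the charger's back stop, 13 to 25 mm above the floor, that pushes on the battery's block to -x. In m: 0 = battery locked (9 N), 0.008 = fully out (6 N). With the catch fully down it pushes the battery 8 to 15 mm out.
- turntable_ejector (a joint): Same bar on the turntable: starts fully out (0.008). The last 8 mm of the slide are pushed against it; about 2.5 mm past the locked position the stop is solid (-0.0025). A battery that is not caught is pushed back 8 to 15 mm. Pushing a battery home takes 10 to 18 N; the slides are slick but bind if it is pushed askew.
- charger_press (a point): Point on top of the charger's catch pad, 68 mm before home (x = -68), middle of y; it moves with the pad; same axes. The place to press straight down, clear of the battery's shoe (which ends at x = -45 locked, -53 or beyond ejected, touching the finger at most lightly).
- mug_center (a point): Bystander: white mug, 72 mm across, 85 mm high, handle on its +y side; the point half-way up.
- glazed_bowl: Bystander: white bowl, 110 mm across, 45 mm high, on the turntable's wheel head; origin under its foot.
- bisque_tile: Bystander: terracotta tile 75 x 75 x 10 mm; origin at its underside.
- brush: Bystander: brush lying along its x axis, about 200 mm long; origin at its underside.
- glaze_bottle: Bystander: white bottle, 56 mm across, 140 mm high; origin under its foot.
- slip_jar: Bystander: glass jar with a steel lid, 72 mm across, 80 mm high; origin under its foot.
- throwing_rib: Bystander: wooden rib 90 x 45 x 8 mm; origin at its underside.
Things that resemble listed ones, but are neither listed nor needed, are in the scene too. Leave any pink or yellow look-alike of the part that bears battery_center alone.

How it is judged (in metres and radians):
On the way, in this order (a step that is already met when the one before it is completed fails the run):
1. the charger's catch is pressed down (value of joint charger_catch above 0.0075 m), for 0.05 s.
2. the battery is off the charger (distance between battery_center and charger_home above 0.12 m), for 0.1 s.
At the end, for the whole second after the job is handed in: The battery sits locked in the turntable's slide: its centre within 4 mm of the locked position along and across the slide and 26 to 33 mm above its floor, in line within 0.08 rad, the turntable's catch up behind its shoe (at most 5 mm down), the battery released and staying so (x of battery_center in the frame of turntable_home between -0.004 and 0.004 m and y of battery_center in the frame of turntable_home between -0.004 and 0.004 m and z of battery_center in the frame of turntable_home between 0.026 and 0.033 m and angle between the x axis of battery_center and the x axis of turntable_home, either way round below 0.08 rad and value of joint turntable_catch below 0.005 m); the robot touches nothing.
It fails at once if the mug, bowl, tile, brush, bottle, jar or rib is moved by more than 30 mm (distance of any of mug_center, glazed_bowl, bisque_tile, brush, glaze_bottle, slip_jar, throwing_rib from where it was at the start of the episode above 0.03 m).
It fails at once if the battery is tipped by more than 0.5 rad (angle between battery_center's own z axis and vertical above 0.5 rad).
It also fails if it takes over 56 s, if anything falls off the work surface, if the arm or the gripper's body presses on something with over 40 N, if the wrist force passes 120 N, or if a joint passes its speed limit or range.

## Working session

There is one attempt and no reset: what is moved stays moved. The work goes in short steps, Python scripts to look and compute and a tool call to move; the robot and the scene stay as the last step left them, time stands still between calls to the robot, and variables do not carry over. Pictures are saved under pics/ and viewed, and the job is handed in when it is done.

Besides the shell and the picture viewer there is one more tool, called after ">>>" as a command line: name --argument value ..., lists and objects as JSON in quotes. apply_moves: Moves the arm, as the interface text tells. Its arguments: {"type":"object","properties":{"deltas":{"type":"array","items":{"type":"object","properties":{"tx":{"type":"number"},"ty":{"type":"number"},"tz":{"type":"number"},"turn":{"type":"number"},"gripper":{"type":"number"}}}},"newtons":{"type":"number"}},"required":["deltas"]}

```bash
mkdir -p pics; cat > h.py <<'E'
import numpy as np, cv2
from plant import r, capture, camera_info
from scipy.spatial.transform import Rotation as R
def Rm(o): 
    o=np.array(o,float)
    return o if o.shape==(3,3) else R.from_euler('xyz',o,degrees=True).as_matrix()
E
python3 - <<'E'
from h import *
print(r.get_state())
for n in ("side","top","wrist"):
    print(n,camera_info(n))
    p,d=capture(n); cv2.imwrite(f"pics/{n}0.png",p[:,:,::-1]); np.save(f"{n}0.npy",d)
E
```

```text
{'time_s': 0.0, 'joints': array([ 8.86992881e+01,  2.05913268e+01,  6.31793969e-01, -2.06038846e-02,
       -7.01358402e+01, -1.65062080e+01]), 'qd': array([ 0.03760431,  0.01406643, -0.0136266 , -0.10025051,  0.02390666,
        0.10776021]), 'joint_torque': array([-4.82042105e-04, -5.82721674e+01,  2.93047446e+01,  6.99722752e+00,
        6.70033711e-03, -1.58403782e-04]), 'tcp_pos': array([0.20630868, 0.64219387, 0.24260733]), 'eef_rot': array([-8.99030538e+01,  8.52947131e-03,  1.62186070e+02]), 'contact_force': array([ 0.35276386, -0.35136231,  0.38574888]), 'moment': array([ 0.00145393, -0.02534822,  0.01867719]), 'gripper_width': 0.08739989507254292}
side {'K': array([[466.37073932,   0.        , 316.52171731],
       [  0.        , 466.37073932, 199.18852991],
       [  0.        ,   0.        ,   1.        ]]), 'eye': array([ 0.31076809, -0.89542216,  1.07169472]), 'orientation': array([ 44.02016684,  -1.07563125, -15.63256095])}
top {'K': array([[401.89169365,   0.        , 311.41232185],
       [  0.        , 401.89169365, 205.94033319],
       [  0.        ,   0.        ,   1.        ]]), 'eye': array([ 0.28689223, -0.00924626,  1.40331711]), 'orientation': array([ 12.35373943,  -0.19694285, -87.35448279])}
wrist {'K': array([[309.70691629,   0.        , 317.59197901],
       [  0.        , 309.70691629, 201.75242596],
       [  0.        ,   0.        ,   1.        ]]), 'tool_from_camera': array([[-2.16253425e-04, -9.54305383e-01, -2.98833045e-01,
        -8.19521637e-02],
       [-4.98929714e-04,  2.98833118e-01, -9.54305255e-01,
        -1.40876091e-01],
       [ 9.99999852e-01, -5.72750942e-05, -5.40754998e-04,
        -8.04565004e-04],
       [ 0.00000000e+00,  0.00000000e+00,  0.00000000e+00,
         1.00000000e+00]])}
```

View pics/top0.png

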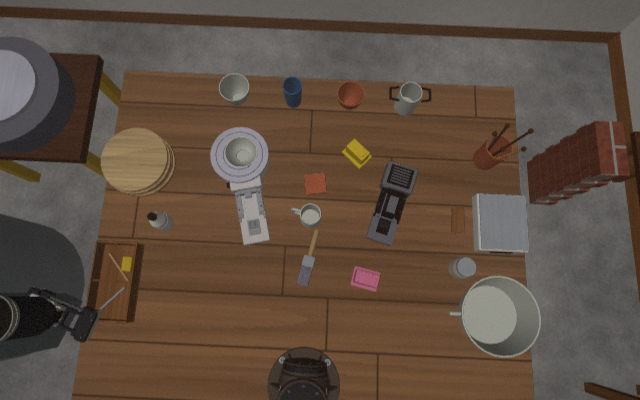

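View pics/side0.png

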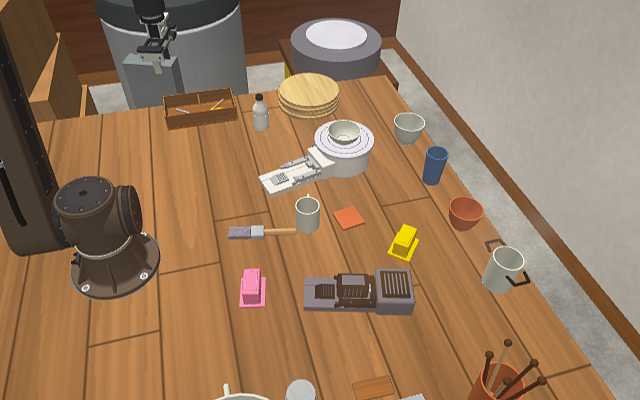

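View pics/wrist0.png

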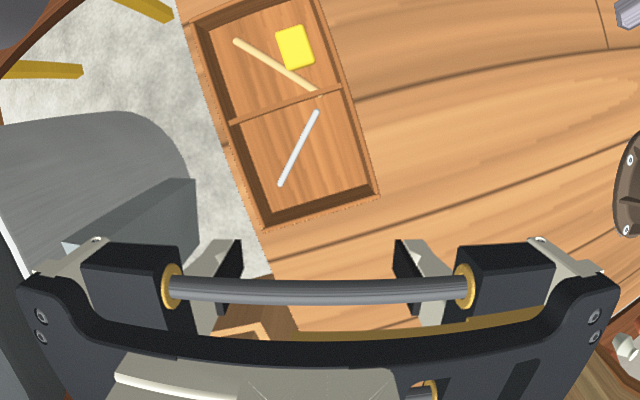

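The black battery is in the grey charger at top (388,200). The yellow (357,153) and pink (366,279) blocks are look-alikes. The white turntable slide is at (252,210). I'll enlarge these to confirm.

```bash
python3 - <<'E'
import cv2,numpy as np
t=cv2.imread("pics/top0.png");s=cv2.imread("pics/side0.png")
f=lambda im,x,y,w,h,k:cv2.resize(im[y:y+h,x:x+w],None,fx=k,fy=k,interpolation=cv2.INTER_CUBIC)
cv2.imwrite("pics/c1.png",np.hstack([f(t,355,150,70,100,5.6),f(t,205,150,70,100,5.6)]))
cv2.imwrite("pics/c2.png",np.vstack([f(s,290,260,140,60,5),f(s,240,110,140,60,5)][:2]))
E
```

```text
(no output)
```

View pics/c1.png

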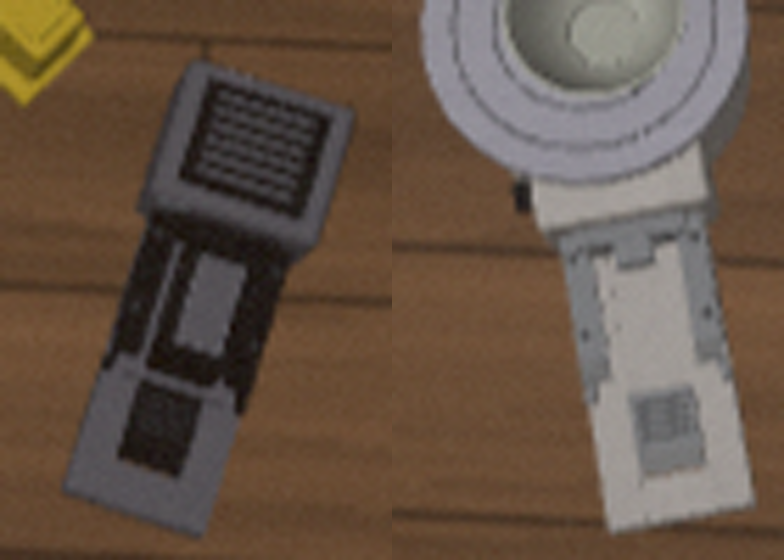

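View pics/c2.png

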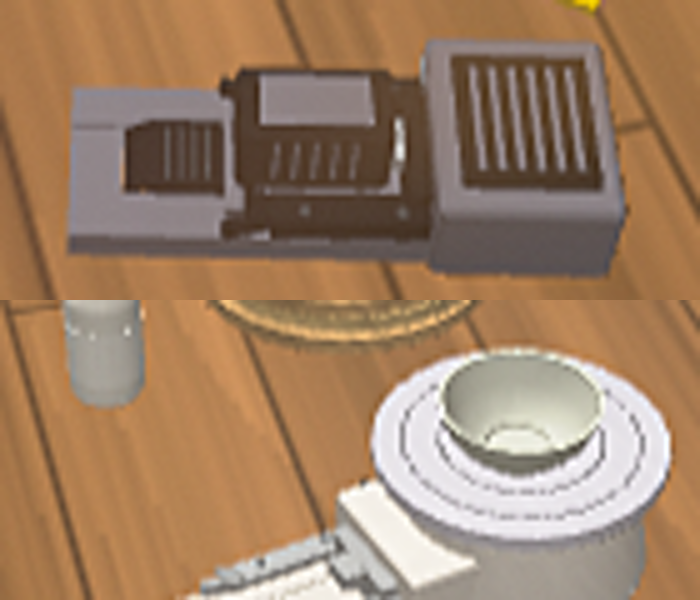

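```bash
cat >> h.py <<'E'
def cloud(n,d):
    c=camera_info(n);K=c["K"]; v,u=np.mgrid[0:400,0:640]
    x=(u-K[0,2])/K[0,0]*d; y=-(v-K[1,2])/K[1,1]*d
    P=np.stack([x,y,-d],-1)
    return P@Rm(c["orientation"]).T+np.array(c["eye"])
def pix(n,u,v,z):
    "pixel -> world at height z"
    c=camera_info(n);K=c["K"]
    ray=Rm(c["orientation"])@np.array([(u-K[0,2])/K[0,0],-(v-K[1,2])/K[1,1],-1.]); e=np.array(c["eye"])
    return e+ray*(z-e[2])/ray[2]
E
python3 - <<'E'
from h import *
for n,boxes in (("top",((355,425,150,250),(205,275,150,250))),("side",((290,430,260,320),(250,380,110,200)))):
    P=cloud(n,np.load(n+"0.npy"))
    print(n,"table z",np.median(P[...,2][(P[...,0]>.3)&(P[...,0]<.7)&(abs(P[...,1])<.3)]))
    for b in boxes:
        Q=P[b[2]:b[3],b[0]:b[1]].reshape(-1,3)
        h,e=np.histogram(Q[:,2],bins=np.arange(-.005,.16,.005)); print([(round(e[i],3),int(h[i])) for i in range(len(h)) if h[i]>5])
        for lo,hi in ((.017,.0235),(.058,.067),(.074,.083)):
            m=(Q[:,2]>lo)&(Q[:,2]<hi)
            if m.sum()>20:
                rc=cv2.minAreaRect(Q[m][:,:2].astype(np.float32)*1000); print(lo,m.sum(),rc)
for pts in (((366.2,237.9),(391.2,245.9)),((205+(609-392)/5.6,150+533/5.6),(205+(754-392)/5.6,150+503/5.6))):
    print([pix("top",*p,.02) for p in pts])
E
```

```text
top table z 0.0005683275519128284
[(np.float64(-0.005), 2400), (np.float64(0.0), 1560), (np.float64(0.005), 180), (np.float64(0.01), 60), (np.float64(0.015), 288), (np.float64(0.02), 226), (np.float64(0.025), 191), (np.float64(0.03), 162), (np.float64(0.035), 134), (np.float64(0.04), 68), (np.float64(0.045), 66), (np.float64(0.05), 75), (np.float64(0.055), 259), (np.float64(0.06), 434), (np.float64(0.065), 192), (np.float64(0.07), 79), (np.float64(0.075), 190), (np.float64(0.08), 47)]
0.017 371 ((625.7673950195312, -232.12240600585938), (326.2783508300781, 117.09844970703125), 9.03408432006836)
0.058 682 ((674.5328369140625, -228.45579528808594), (233.9953155517578, 194.1061248779297), 70.93455505371094)
0.074 254 ((597.6275634765625, -272.1866455078125), (43.4645881652832, 77.5224380493164), 73.13397979736328)
[(np.float64(-0.005), 1995), (np.float64(0.0), 1166), (np.float64(0.005), 88), (np.float64(0.01), 187), (np.float64(0.015), 485), (np.float64(0.02), 265), (np.float64(0.025), 138), (np.float64(0.03), 179), (np.float64(0.035), 128), (np.float64(0.04), 73), (np.float64(0.045), 6
[... 2042 characters left out ...]
6), (np.float64(0.115), 56), (np.float64(0.12), 74), (np.float64(0.125), 77), (np.float64(0.13), 66), (np.float64(0.135), 77), (np.float64(0.14), 103), (np.float64(0.145), 56)]
0.017 688 ((622.7049560546875, 357.03680419921875), (376.1726989746094, 413.5490417480469), 5.086319923400879)
0.058 295 ((607.3325805664062, 320.15301513671875), (118.63697814941406, 446.34295654296875), 40.079715728759766)
0.074 57 ((619.2777099609375, 279.06732177734375), (216.8009796142578, 501.31744384765625), 6.836167335510254)
[array([ 0.48542461, -0.19487238,  0.02      ]), array([ 0.46166332, -0.28156429,  0.02      ])]
[array([0.44047166, 0.22663007, 0.02      ]), array([0.463158  , 0.13875296, 0.02      ])]
```

```bash
cat >> h.py <<'E'
TT=dict(o=np.array([.574,.214,.02]),a=14.5); CH=dict(o=np.array([.5975,-.273,.02]),a=-15.5)
def go(p,yaw):
    s=r.get_state(); M=Rm(s["eef_rot"]); d=M.T@(np.array(p)-s["tcp_pos"])
    cur=np.degrees(np.arctan2(M[1,0],M[0,0])); dy=(yaw-cur+180)%360-180
    print("t",round(s["time_s"],2),"pos",s["tcp_pos"].round(4),"yaw",round(cur,2),"rpy",np.round(s["eef_rot"],2),"move tx,ty,tz",d.round(4),"turn",round(np.radians(-dy),4),"F",s["contact_force"].round(2))
def fr(f,p):
    c,s=np.cos(np.radians(f["a"])),np.sin(np.radians(f["a"]))
    return f["o"]+np.array([[c,-s,0],[s,c,0],[0,0,1]])@np.array(p)
def tofr(f,p):
    c,s=np.cos(np.radians(f["a"])),np.sin(np.radians(f["a"]))
    return np.array([[c,s,0],[-s,c,0],[0,0,1]])@(np.array(p)-f["o"])
E
python3 - <<'E'
from h import *
go([.46,.19,.26],14.5)
E
```

```text
t 0.15 pos [0.2064 0.6423 0.2428] yaw 162.18 rpy [-8.9930e+01  1.0000e-02  1.6218e+02] move tx,ty,tz [-0.3799 -0.0167  0.353 ] turn 2.5776 F [ 0.76  0.98 -1.24]
```

>>> apply_moves --deltas '[{"tx": -0.38, "ty": -0.017, "tz": 0.353, "turn": 2.578}, {"tx": -0.38, "ty": -0.017, "tz": 0.353, "turn": 2.578}, {"tx": -0.38, "ty": -0.017, "tz": 0.353, "turn": 2.578}, {"tx": -0.38, "ty": -0.017, "tz": 0.353, "turn": 2.578}, {"tx": -0.38, "ty": -0.017, "tz": 0.353, "turn": 2.578}]'

```text
invalid input at $.deltas[0]: expected keys tx, ty, tz, turn, gripper
```

```bash
python3 - <<'E'
from h import *
go([.46,.19,.26],14.5)
E
```

```text
t 0.15 pos [0.2064 0.6423 0.2428] yaw 162.18 rpy [-8.9930e+01  1.0000e-02  1.6218e+02] move tx,ty,tz [-0.3799 -0.0167  0.353 ] turn 2.5776 F [ 0.76  0.98 -1.24]
```

>>> apply_moves --deltas '[{"tx": -0.38, "ty": -0.017, "tz": 0.353, "turn": 2.578, "gripper": 0.0}, {"tx": -0.38, "ty": -0.017, "tz": 0.353, "turn": 2.578, "gripper": 0.0}, {"tx": -0.38, "ty": -0.017, "tz": 0.353, "turn": 2.578, "gripper": 0.0}, {"tx": -0.38, "ty": -0.017, "tz": 0.353, "turn": 2.578, "gripper": 0.0}, {"tx": -0.38, "ty": -0.017, "tz": 0.353, "turn": 2.578, "gripper": 0.0}]' --newtons 10

```text
time_s: 0.65
tcp_pos: [0.3292, 0.4228, 0.2517]
eef_rot: [-90.0, 0.0, 118.9]
contact_force: [1.0, 0.3, 1.2]
gripper_width: 0.0531
```

```bash
python3 - <<'E'
from h import *
go([.46,.19,.26],14.5)
E
```

```text
t 0.65 pos [0.3292 0.4228 0.2517] yaw 118.89 rpy [-8.9990e+01  1.0000e-02  1.1889e+02] move tx,ty,tz [-0.267  -0.0083 -0.0021] turn 1.822 F [1.04 0.26 1.2 ]
```

>>> apply_moves --deltas '[{"tx": -0.267, "ty": -0.008, "tz": -0.002, "turn": 1.822, "gripper": 0.0}, {"tx": -0.267, "ty": -0.008, "tz": -0.002, "turn": 1.822, "gripper": 0.0}, {"tx": -0.267, "ty": -0.008, "tz": -0.002, "turn": 1.822, "gripper": 0.0}, {"tx": -0.267, "ty": -0.008, "tz": -0.002, "turn": 1.822, "gripper": 0.0}, {"tx": -0.267, "ty": -0.008, "tz": -0.002, "turn": 1.822, "gripper": 0.0}]'

```text
time_s: 1.15
tcp_pos: [0.4528, 0.2057, 0.2595]
eef_rot: [-90.0, -0.0, 75.9]
contact_force: [1.6, 0.9, -0.0]
gripper_width: 0.0133
```

```bash
python3 - <<'E'
from h import *
go([.46,.19,.26],14.5)
E
```

```text
t 1.15 pos [0.4528 0.2057 0.2595] yaw 75.92 rpy [-9.001e+01 -3.000e-02  7.592e+01] move tx,ty,tz [-0.0134 -0.0005 -0.0108] turn 1.072 F [ 1.58  0.91 -0.02]
```

>>> apply_moves --deltas '[{"tx": -0.013, "ty": 0, "tz": -0.011, "turn": 1.072, "gripper": 0.0}, {"tx": -0.013, "ty": 0, "tz": -0.011, "turn": 1.072, "gripper": 0.0}, {"tx": -0.013, "ty": 0, "tz": -0.011, "turn": 1.072, "gripper": 0.0}, {"tx": -0.013, "ty": 0, "tz": -0.011, "turn": 1.072, "gripper": 0.0}, {"tx": -0.013, "ty": 0, "tz": -0.011, "turn": 1.072, "gripper": 0.0}]'

```text
time_s: 1.65
tcp_pos: [0.4598, 0.1921, 0.2591]
eef_rot: [-90.0, 0.0, 32.9]
contact_force: [-0.4, -1.3, -0.3]
gripper_width: 0.0007
```

>>> apply_moves --deltas '[{"tx": 0, "ty": 0, "tz": 0, "turn": 0.32, "gripper": 0.0}, {"tx": 0, "ty": 0, "tz": 0, "turn": 0.32, "gripper": 0.0}, {"tx": 0, "ty": 0, "tz": 0, "turn": 0.32, "gripper": 0.0}, {"tx": 0, "ty": 0, "tz": 0, "turn": 0.32, "gripper": 0.0}]'

```text
time_s: 2.05
tcp_pos: [0.4599, 0.1923, 0.2592]
eef_rot: [-90.0, 0.0, 15.1]
contact_force: [-0.2, -0.7, -0.4]
gripper_width: 0.0003
```

```bash
cat >> h.py <<'E'
def snap(tag,box=None,k=2):
    s=r.get_state(); p,d=capture("wrist")
    np.savez(tag+".npz",p=p,d=d,pos=s["tcp_pos"],rot=Rm(s["eef_rot"]))
    im=p[:,:,::-1]
    if box: im=im[box[1]:box[3],box[0]:box[2]]
    if k!=1: im=cv2.resize(im,None,fx=k,fy=k,interpolation=cv2.INTER_CUBIC)
    cv2.imwrite(f"pics/{tag}.png",im)
    return s
def wpix(tag,u,v,z):
    "wrist fisheye pixel -> world at height z"
    f=np.load(tag+".npz"); c=camera_info("wrist"); K=c["K"]; T=c["tool_from_camera"]
    dx,dy=u-K[0,2],v-K[1,2]; rr=np.hypot(dx,dy)+1e-9; th=rr/K[0,0]
    ray=np.array([np.sin(th)*dx/rr,-np.sin(th)*dy/rr,-np.cos(th)])
    M=f["rot"]; e=f["pos"]+M@T[:3,3]; w=M@T[:3,:3]@ray
    return e+w*(z-e[2])/w[2]
def wproj(tag,P):
    f=np.load(tag+".npz"); c=camera_info("wrist"); K=c["K"]; T=c["tool_from_camera"]
    q=f["rot"].T@(np.array(P)-f["pos"]); q=T[:3,:3].T@(q-T[:3,3])
    th=np.arctan2(np.hypot(q[0],q[1]),-q[2]); n=np.hypot(q[0],q[1])
    return np.array([K[0,2]+K[0,0]*th*q[0]/n, K[1,2]-K[1,1]*th*q[1]/n])
E
python3 - <<'E'
from h import *
snap("w1",k=1)
go([.46,.19,.26],14.5)
E
```

```text
t 2.1 pos [0.4599 0.1923 0.2592] yaw 15.16 rpy [-9.000e+01  1.000e-02  1.516e+01] move tx,ty,tz [-0.0005 -0.0008 -0.0022] turn 0.0114 F [-0.18  0.78 -0.15]
```

View pics/w1.png

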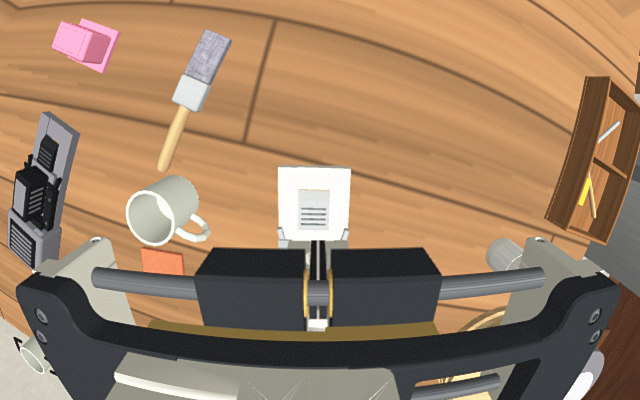

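```bash
python3 - <<'E'
from h import *
im=cv2.imread("pics/w1.png")[155:255,260:370]; cv2.imwrite("pics/w1c.png",cv2.resize(im,None,fx=6,fy=6,interpolation=cv2.INTER_CUBIC))
for u,v in ((278,168),(350,168),(277,230),(352,230)): print(wpix("w1",u,v,.02))
E
```

```text
[0.46742881 0.14295042 0.02      ]
[0.4439115  0.23012223 0.02      ]
[0.54963899 0.16050158 0.02      ]
[0.5234051  0.25709802 0.02      ]
```

View pics/w1c.png

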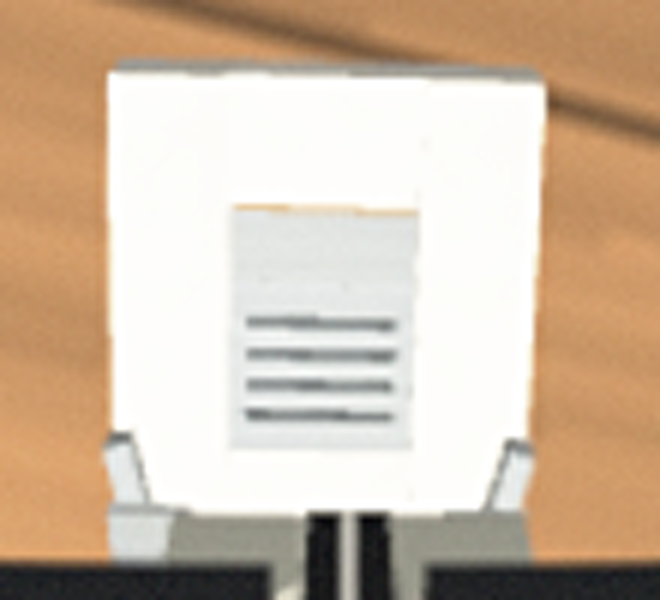

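```bash
python3 - <<'E'
from h import *
o=-.42
P=[wpix("w1",u+o,v+o,.02) for u,v in ((278.3,167.0),(350.7,168.7),(278.8,226.7),(348.5,228.3))]
for p in P: print(p)
a,b,c,d=P
ang=lambda v:np.degrees(np.arctan2(v[1],v[0]))
print("edge ang",ang(b-a)-90,np.linalg.norm(b-a),"sides",ang(c-a),ang(d-b))
m=(a+b)/2; 
# pad rear edge x=-45.5 z=.028 ; mid pixels
for uv,z in (((321/6+260+o,448/6+155+o),.028),):
    q=wpix("w1",*uv,z); print("padend",q)
for an in (14.5,15,15.5):
    u=np.array([np.cos(np.radians(an)),np.sin(np.radians(an)),0])
    print(an,"home from edge",m+.126*u,"from pad",q+.0455*u)
E
```

```text
[0.46569798 0.1423796  0.02      ]
[0.44416013 0.23056447 0.02      ]
[0.54389618 0.16112871 0.02      ]
[0.52182464 0.2511071  0.02      ]
edge ang 13.72495704157727 0.09077691950182865 sides 13.482941888141868 14.815708574105031
padend [0.53252527 0.20597684 0.028     ]
14.5 home from edge [0.57691565 0.21801991 0.02      ] from pad [0.57657599 0.21736913 0.028     ]
15 home from edge [0.57663571 0.21908323 0.02      ] from pad [0.5764749  0.21775311 0.028     ]
15.5 home from edge [0.57634649 0.22014407 0.02      ] from pad [0.57637046 0.21813619 0.028     ]
```

```bash
sed -i 's/^TT=.*/TT=dict(o=np.array([.577,.2175,.02]),a=14.1); CH=dict(o=np.array([.5975,-.273,.02]),a=-15.5)/' h.py; python3 - <<'E'
from h import *
go(fr(CH,[-.11,0,.22]),-15.5)
E
```

```text
t 2.1 pos [0.4599 0.1923 0.2592] yaw 15.16 rpy [-9.000e+01  1.000e-02  1.516e+01] move tx,ty,tz [-0.0834  0.0192 -0.429 ] turn 0.535 F [-0.18  0.78 -0.15]
```

>>> apply_moves --deltas '[{"tx": -0.083, "ty": 0.019, "tz": -0.429, "turn": 0.535, "gripper": 0.0}, {"tx": -0.083, "ty": 0.019, "tz": -0.429, "turn": 0.535, "gripper": 0.0}, {"tx": -0.083, "ty": 0.019, "tz": -0.429, "turn": 0.535, "gripper": 0.0}, {"tx": -0.083, "ty": 0.019, "tz": -0.429, "turn": 0.535, "gripper": 0.0}, {"tx": -0.083, "ty": 0.019, "tz": -0.429, "turn": 0.535, "gripper": 0.0}]'

```text
time_s: 2.6
tcp_pos: [0.4771, -0.0586, 0.2486]
eef_rot: [-90.0, -0.0, -15.7]
contact_force: [1.0, -0.0, 0.0]
gripper_width: 0.0001
```

```bash
python3 - <<'E'
from h import *
go(fr(CH,[-.11,0,.22]),-15.5)
E
```

```text
t 2.6 pos [ 0.4771 -0.0586  0.2486] yaw -15.65 rpy [-8.997e+01 -4.000e-02 -1.565e+01] move tx,ty,tz [ 0.0638  0.0086 -0.1743] turn -0.0027 F [ 0.98 -0.04  0.01]
```

>>> apply_moves --deltas '[{"tx": 0.064, "ty": 0.009, "tz": -0.174, "turn": 0, "gripper": 0.0}, {"tx": 0.064, "ty": 0.009, "tz": -0.174, "turn": 0, "gripper": 0.0}, {"tx": 0.064, "ty": 0.009, "tz": -0.174, "turn": 0, "gripper": 0.0}, {"tx": 0.064, "ty": 0.009, "tz": -0.174, "turn": 0, "gripper": 0.0}, {"tx": 0.064, "ty": 0.009, "tz": -0.174, "turn": 0, "gripper": 0.0}]'

```text
time_s: 3.1
tcp_pos: [0.4915, -0.2453, 0.2384]
eef_rot: [-90.0, 0.1, -15.8]
contact_force: [-0.9, 0.6, -0.9]
gripper_width: 0.0007
```

```bash
python3 - <<'E'
from h import *
snap("w2",box=(250,120,390,260),k=4)
go(fr(CH,[-.11,0,.22]),-15.5)
E
```

```text
t 3.15 pos [ 0.4914 -0.2436  0.2386] yaw -15.76 rpy [-9.002e+01  8.000e-02 -1.576e+01] move tx,ty,tz [ 0.0001 -0.0014  0.0001] turn -0.0045 F [-0.63 -1.32  0.83]
```

View pics/w2.png

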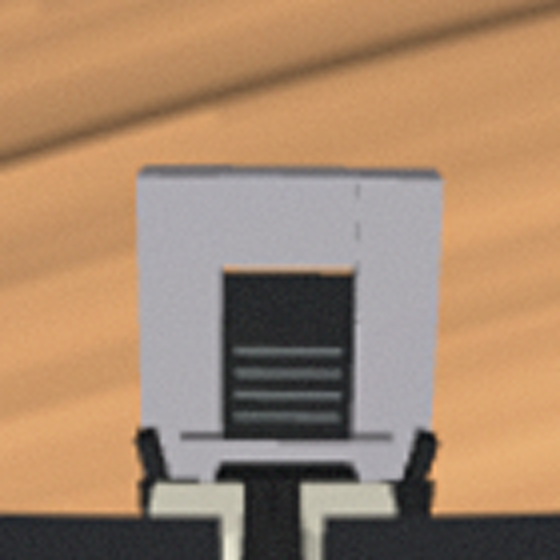

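```bash
python3 - <<'E'
from h import *
def g(u,v,z=.02): return wpix("w2",250+(u+.5)/4-.5,120+(v+.5)/4-.5,z)
a,b,c,d=g(138,176),g(440,180),g(144,430),g(433,430); q=g(288,438,.028)
ang=lambda v:np.degrees(np.arctan2(v[1],v[0]))
print("edge ang",ang(b-a)-90,np.linalg.norm(b-a),"sides",ang(c-a),ang(d-b))
m=(a+b)/2
for an in (-16.3,-15.8,-15.3):
    u=np.array([np.cos(np.radians(an)),np.sin(np.radians(an)),0])
    print(an,m,"home from edge",m+.126*u,"from pad",q+.0455*u)
E
```

```text
edge ang -16.440670144444212 0.08931227923811091 sides -16.1754181743898 -15.106842683924524
-16.3 [ 0.47871236 -0.23589566  0.02      ] home from edge [ 0.59964783 -0.27125966  0.02      ] from pad [ 0.59863955 -0.27034352  0.028     ]
-15.8 [ 0.47871236 -0.23589566  0.02      ] home from edge [ 0.59995183 -0.27020297  0.02      ] from pad [ 0.59874933 -0.26996194  0.028     ]
-15.3 [ 0.47871236 -0.23589566  0.02      ] home from edge [ 0.6002466  -0.26914366  0.02      ] from pad [ 0.59885577 -0.26957941  0.028     ]
```

```bash
cat >> h.py <<'E'
def wcloud(tag):
    f=np.load(tag+".npz"); c=camera_info("wrist"); K=c["K"]; T=c["tool_from_camera"]
    v,u=np.mgrid[0:400,0:640]; dx,dy=u-K[0,2],v-K[1,2]; rr=np.hypot(dx,dy)+1e-9; th=rr/K[0,0]
    d=f["d"]; X=np.stack([d*np.tan(th)*dx/rr,-d*np.tan(th)*dy/rr,-d],-1); X[d==0]=np.nan
    t=X@T[:3,:3].T+T[:3,3]
    return t, t@f["rot"].T+f["pos"]
E
python3 - <<'E'
from h import *
t,w=wcloud("w2")
m=(abs(t[...,0])<.02)&(t[...,1]>-.03)&(t[...,1]<.02)&(abs(t[...,2])<.05)
Q=t[m]
for lo in np.arange(-.03,.02,.005):
    s=Q[(Q[:,1]>=lo)&(Q[:,1]<lo+.005)]
    if len(s): print(round(lo,3),len(s),s[:,2].min().round(4),s[:,2].max().round(4),s[:,0].min().round(4))
E
```

```text
-0.03 254 -0.0032 0.0049 -0.0098
-0.025 127 -0.0036 0.0049 -0.0108
-0.02 112 -0.0046 0.006 -0.011
-0.015 82 -0.0047 0.0061 -0.0104
-0.01 76 -0.003 0.0049 -0.0101
-0.005 158 -0.0051 0.0065 -0.011
0.0 195 -0.015 0.0169 -0.0114
0.005 242 -0.015 0.0163 -0.0113
0.01 129 -0.0152 0.0165 -0.011
0.015 16 -0.003 0.0043 -0.0093
```

```bash
sed -i 's/^TT=.*/TT=dict(o=np.array([.577,.2175,.02]),a=14.1); CH=dict(o=np.array([.599,-.270,.02]),a=-15.8)/' h.py; python3 - <<'E'
from h import *
go(fr(CH,[-.07,0,.04]),-15.8)
E
```

```text
t 3.15 pos [ 0.4914 -0.2436  0.2386] yaw -15.76 rpy [-9.002e+01  8.000e-02 -1.576e+01] move tx,ty,tz [0.041  0.1785 0.004 ] turn 0.0007 F [-0.63 -1.32  0.83]
```

>>> apply_moves --deltas '[{"tx": 0.041, "ty": 0.05, "tz": 0.004, "turn": 0, "gripper": 0.0}, {"tx": 0.041, "ty": 0.1, "tz": 0.004, "turn": 0, "gripper": 0.0}, {"tx": 0.041, "ty": 0.14, "tz": 0.004, "turn": 0, "gripper": 0.0}, {"tx": 0.041, "ty": 0.17, "tz": 0.004, "turn": 0, "gripper": 0.0}, {"tx": 0.041, "ty": 0.178, "tz": 0.004, "turn": 0, "gripper": 0.0}]'

```text
time_s: 3.65
tcp_pos: [0.53, -0.2474, 0.0576]
eef_rot: [-90.0, 0.4, -15.6]
contact_force: [-1.6, 0.9, -0.5]
gripper_width: 0.0005
```

```bash
python3 - <<'E'
from h import *
snap("w3",k=1)
go(fr(CH,[-.07,0,.04]),-15.8)
E
```

```text
t 3.7 pos [ 0.5309 -0.2478  0.0587] yaw -15.58 rpy [-90.03   0.29 -15.58] move tx,ty,tz [ 0.0016 -0.0013 -0.0029] turn 0.0039 F [ 0.56  0.56 -0.77]
```

View pics/w3.png

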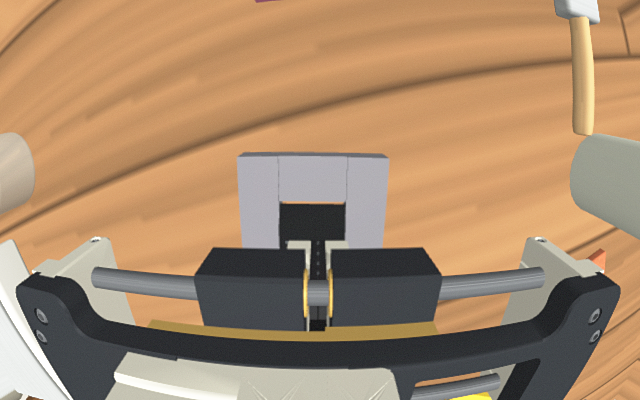

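>>> apply_moves --deltas '[{"tx": 0.001, "ty": 0.005, "tz": -0.003, "turn": 0, "gripper": 0.0}, {"tx": 0.001, "ty": 0.012, "tz": -0.003, "turn": 0, "gripper": 0.0}, {"tx": 0.001, "ty": 0.018, "tz": -0.003, "turn": 0, "gripper": 0.0}, {"tx": 0.001, "ty": 0.023, "tz": -0.003, "turn": 0, "gripper": 0.0}, {"tx": 0.001, "ty": 0.023, "tz": -0.003, "turn": 0, "gripper": 0.0}]'

```text
time_s: 4.2
tcp_pos: [0.533, -0.2522, 0.0386]
eef_rot: [-90.0, -0.1, -15.7]
contact_force: [0.2, -0.8, 1.1]
gripper_width: 0.0009
```

>>> apply_moves --deltas '[{"tx": 0, "ty": 0.002, "tz": 0, "turn": 0, "gripper": 0.0}, {"tx": 0, "ty": 0.003, "tz": 0, "turn": 0, "gripper": 0.0}, {"tx": 0, "ty": 0.004, "tz": 0, "turn": 0, "gripper": 0.0}, {"tx": 0, "ty": 0.005, "tz": 0, "turn": 0, "gripper": 0.0}]'

```text
time_s: 4.6
tcp_pos: [0.533, -0.2522, 0.0348]
eef_rot: [-90.0, -0.1, -15.7]
contact_force: [-4.3, 4.1, 21.8]
gripper_width: 0.0006
```

```bash
python3 - <<'E'
from h import *
snap("w4",k=1)
go(fr(CH,[-.07,0,.015]),-15.8)
p,d=capture("side");cv2.imwrite("pics/s1.png",cv2.resize(p[240:330,280:440,::-1],None,fx=5,fy=5,interpolation=cv2.INTER_CUBIC))
go(fr(CH,[-.07,0,.015]),-15.8)
E
```

```text
t 4.65 pos [ 0.5329 -0.2522  0.0349] yaw -15.67 rpy [-9.002e+01 -5.000e-02 -1.567e+01] move tx,ty,tz [-0.0016 -0.0001  0.0009] turn 0.0023 F [-3.21  3.67 17.72]
t 4.7 pos [ 0.533  -0.2522  0.035 ] yaw -15.67 rpy [-9.002e+01 -6.000e-02 -1.567e+01] move tx,ty,tz [-0.0016 -0.      0.0008] turn 0.0022 F [-2.93  2.25 15.96]
```

View pics/s1.png

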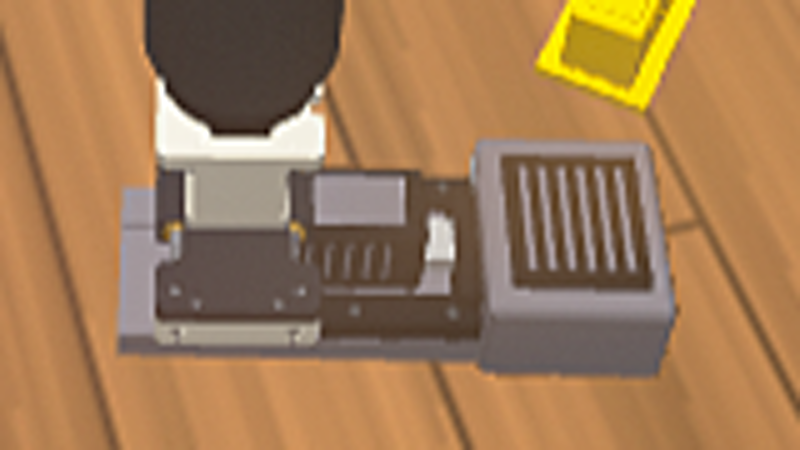

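View pics/w4.png

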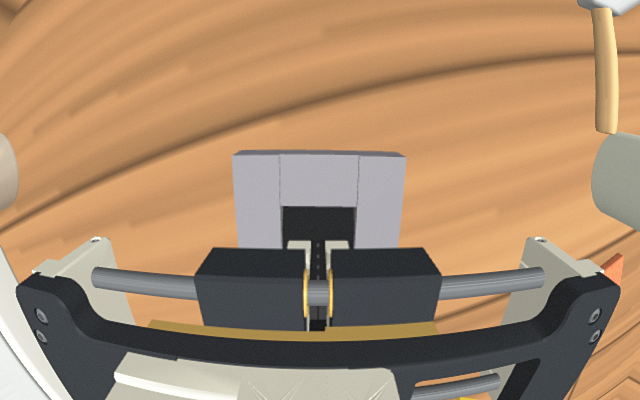

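>>> apply_moves --deltas '[{"tx": -0.001, "ty": -0.03, "tz": 0, "turn": 0, "gripper": 0.0}, {"tx": -0.001, "ty": -0.075, "tz": 0, "turn": 0, "gripper": 0.0}, {"tx": 0.02, "ty": -0.105, "tz": 0, "turn": 0, "gripper": 0.0876}, {"tx": 0.045, "ty": -0.105, "tz": 0, "turn": 0, "gripper": 0.0876}, {"tx": 0.045, "ty": -0.105, "tz": 0, "turn": 0, "gripper": 0.0876}]'

```text
time_s: 5.2
tcp_pos: [0.5781, -0.2648, 0.1391]
eef_rot: [-90.0, -0.1, -15.7]
contact_force: [-0.2, 0.1, -0.1]
gripper_width: 0.019
```

```bash
python3 - <<'E'
from h import *
s=snap("w5",k=1); print(s["gripper_width"])
go(fr(CH,[-.012,0,.042]),-15.8)
p,d=capture("side");cv2.imwrite("pics/s2.png",cv2.resize(p[240:330,280:440,::-1],None,fx=5,fy=5,interpolation=cv2.INTER_CUBIC)); np.save("s2.npy",d)
E
```

```text
0.01901172722614534
t 5.25 pos [ 0.5761 -0.2643  0.1379] yaw -15.74 rpy [-8.999e+01  4.000e-02 -1.574e+01] move tx,ty,tz [0.0117 0.0759 0.0007] turn 0.0011 F [-1.02  0.08 -0.45]
```

View pics/w5.png

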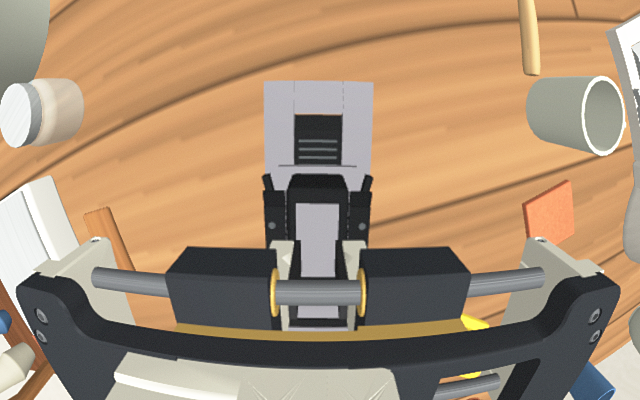

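View pics/s2.png

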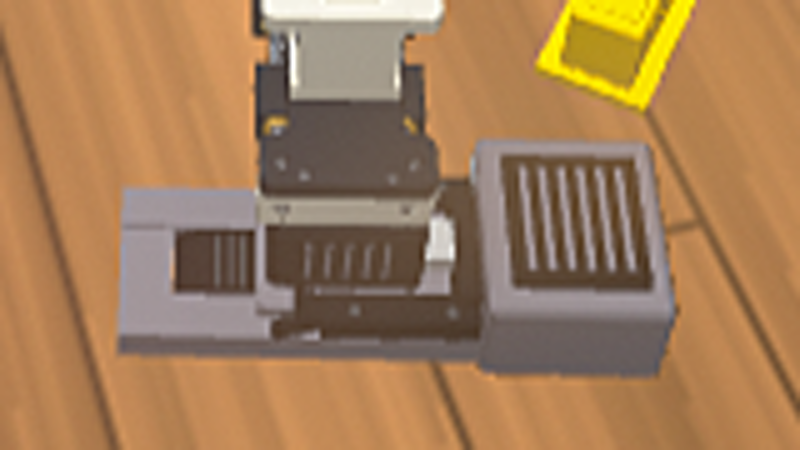

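```bash
python3 - <<'E'
from h import *
print("shoe end",tofr(CH,wpix("w5",317,166,.028)),"block top front",tofr(CH,wpix("w5",318,176,.078)))
print("label edges",tofr(CH,wpix("w5",296,210,.078)),tofr(CH,wpix("w5",338,210,.078)))
print("block edges",tofr(CH,wpix("w5",287,185,.078)),tofr(CH,wpix("w5",348,185,.078)))
go(fr(CH,[-.012,0,.042]),-15.8)
E
```

```text
shoe end [-0.05380994 -0.00058904  0.008     ] block top front [-0.0566857   0.00018903  0.058     ]
label edges [-0.0326487  -0.01495292  0.058     ] [-0.03270714  0.01405292  0.058     ]
block edges [-0.0504722  -0.02071832  0.058     ] [-0.05055161  0.02044745  0.058     ]
t 5.3 pos [ 0.575  -0.264   0.1373] yaw -15.74 rpy [-89.99   0.13 -15.74] move tx,ty,tz [0.0129 0.0753 0.0008] turn 0.001 F [-0.78  0.48 -0.88]
```

>>> apply_moves --deltas '[{"tx": 0.013, "ty": 0.02, "tz": 0.001, "turn": 0, "gripper": 0.0876}, {"tx": 0.013, "ty": 0.02, "tz": 0.001, "turn": 0, "gripper": 0.0876}, {"tx": 0.013, "ty": 0.02, "tz": 0.001, "turn": 0, "gripper": 0.0876}, {"tx": 0.013, "ty": 0.02, "tz": 0.001, "turn": 0, "gripper": 0.0876}, {"tx": 0.013, "ty": 0.02, "tz": 0.001, "turn": 0, "gripper": 0.0876}]'

```text
time_s: 5.8
tcp_pos: [0.5884, -0.2668, 0.119]
eef_rot: [-90.0, -0.0, -15.7]
contact_force: [1.1, -0.2, 0.4]
gripper_width: 0.0672
```

>>> apply_moves --deltas '[{"tx": 0, "ty": 0, "tz": 0, "turn": 0, "gripper": 0.0876}, {"tx": 0, "ty": 0.02, "tz": 0, "turn": 0, "gripper": 0.0876}, {"tx": 0, "ty": 0.04, "tz": 0, "turn": 0, "gripper": 0.0876}, {"tx": 0, "ty": 0.055, "tz": 0, "turn": 0, "gripper": 0.0876}, {"tx": 0, "ty": 0.055, "tz": 0, "turn": 0, "gripper": 0.0876}]'

```text
time_s: 6.3
tcp_pos: [0.5871, -0.2665, 0.0613]
eef_rot: [-90.0, 0.2, -15.7]
contact_force: [-0.8, 0.7, 0.0]
gripper_width: 0.0879
```

```bash
python3 - <<'E'
from h import *
s=snap("w6",k=1); print(s["gripper_width"])
go(fr(CH,[-.012,0,.042]),-15.8)
E
```

```text
0.08785061175557889
t 6.35 pos [ 0.5881 -0.2667  0.0626] yaw -15.71 rpy [-90.02   0.11 -15.71] move tx,ty,tz [-0.0006  0.0006 -0.0001] turn 0.0016 F [0.41 0.76 0.1 ]
```

View pics/w6.png

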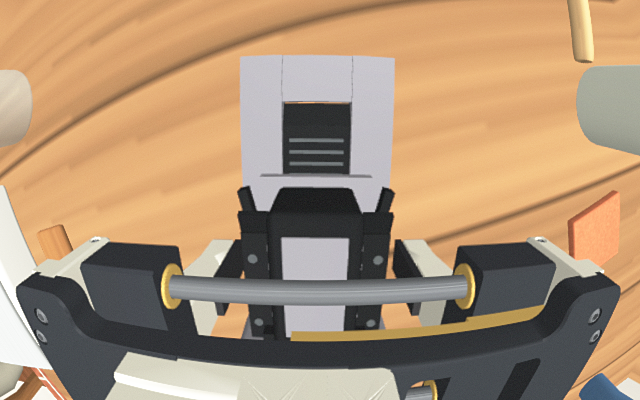

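>>> apply_moves --deltas '[{"tx": 0, "ty": 0, "tz": 0, "turn": 0, "gripper": 0.035}, {"tx": 0, "ty": 0, "tz": 0, "turn": 0, "gripper": 0.035}, {"tx": 0, "ty": 0, "tz": 0, "turn": 0, "gripper": 0.035}, {"tx": 0, "ty": 0, "tz": 0, "turn": 0, "gripper": 0.035}, {"tx": 0, "ty": 0, "tz": 0, "turn": 0, "gripper": 0.035}]' --newtons 30

```text
time_s: 6.85
tcp_pos: [0.5888, -0.2668, 0.0637]
eef_rot: [-90.0, -0.0, -15.7]
contact_force: [0.1, 0.1, -0.5]
gripper_width: 0.0533
```

>>> apply_moves --deltas '[{"tx": 0, "ty": 0, "tz": 0, "turn": 0, "gripper": 0.035}, {"tx": 0, "ty": 0, "tz": 0, "turn": 0, "gripper": 0.035}, {"tx": 0, "ty": 0, "tz": 0, "turn": 0, "gripper": 0.035}]' --newtons 30

```text
time_s: 7.15
tcp_pos: [0.5886, -0.2669, 0.0635]
eef_rot: [-90.0, -0.0, -15.7]
contact_force: [-1.0, -1.6, 1.8]
gripper_width: 0.0438
```

```bash
python3 - <<'E'
from h import *
go(fr(CH,[-.012,0,.042]),-15.8); print(r.get_state()["gripper_width"])
E
```

```text
t 7.15 pos [ 0.5886 -0.2669  0.0635] yaw -15.71 rpy [-9.001e+01 -1.000e-02 -1.571e+01] move tx,ty,tz [-0.0012  0.0015 -0.0001] turn 0.0016 F [-0.97 -1.56  1.78]
0.04375265261529272
```

>>> apply_moves --deltas '[{"tx": -0.012, "ty": 0, "tz": 0, "turn": 0, "gripper": 0.035}, {"tx": -0.03, "ty": 0, "tz": 0, "turn": 0, "gripper": 0.035}, {"tx": -0.05, "ty": 0, "tz": 0, "turn": 0, "gripper": 0.035}, {"tx": -0.07, "ty": 0, "tz": 0, "turn": 0, "gripper": 0.035}, {"tx": -0.088, "ty": 0, "tz": 0, "turn": 0, "gripper": 0.035}]' --newtons 30

```text
time_s: 7.65
tcp_pos: [0.5029, -0.2426, 0.0635]
eef_rot: [-90.0, -0.0, -15.7]
contact_force: [0.7, -0.4, 1.1]
gripper_width: 0.0443
```

```bash
python3 - <<'E'
from h import *
snap("w7",k=1)
go(fr(CH,[-.1,0,.042]),-15.8); print(r.get_state()["gripper_width"])
E
```

```text
t 7.7 pos [ 0.5002 -0.242   0.0636] yaw -15.75 rpy [-8.997e+01  6.000e-02 -1.575e+01] move tx,ty,tz [ 0.0027  0.0016 -0.0001] turn 0.0008 F [-5.24  3.25  0.15]
0.04394921196907532
```

View pics/w7.png

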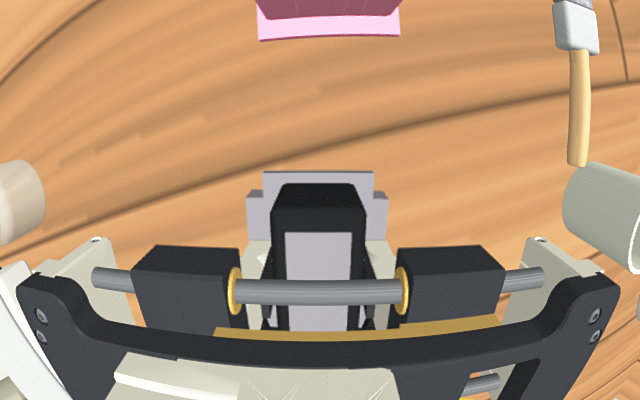

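```bash
python3 - <<'E'
from h import *
f=np.load("w7.npz")
F=dict(o=f["pos"],a=-15.75)
for n,u,v,z in (("shoe end L",263,172,.028),("shoe end R",374,171.5,.028),("shoeend mid",318,171.5,.028),("block top L",281,186,.078),("block top R",352,185,.078)):
    print(n,tofr(F,wpix("w7",u,v,z)))
go([.490,.190,.165],14.1)
E
```

```text
shoe end L [-0.04355518 -0.03138005 -0.03550947]
shoe end R [-0.04393957  0.03379352 -0.03550947]
shoeend mid [-0.04370257  0.00090767 -0.03550947]
block top L [-0.04799003 -0.01480545  0.01449053]
block top R [-0.04845634  0.01522193  0.01449053]
t 7.7 pos [ 0.5002 -0.242   0.0636] yaw -15.75 rpy [-8.997e+01  6.000e-02 -1.575e+01] move tx,ty,tz [-0.1272 -0.1011  0.413 ] turn -0.521 F [-5.24  3.25  0.15]
```

>>> apply_moves --deltas '[{"tx": 0, "ty": -0.02, "tz": 0, "turn": 0, "gripper": 0.035}, {"tx": 0, "ty": -0.05, "tz": 0, "turn": 0, "gripper": 0.035}, {"tx": 0, "ty": -0.08, "tz": 0, "turn": 0, "gripper": 0.035}, {"tx": 0, "ty": -0.1, "tz": 0, "turn": 0, "gripper": 0.035}]' --newtons 35

```text
time_s: 8.1
tcp_pos: [0.5036, -0.2427, 0.1647]
eef_rot: [-90.0, -0.0, -15.7]
contact_force: [1.3, -0.2, -4.0]
gripper_width: 0.0439
```

```bash
python3 - <<'E'
from h import *
go([.480,.190,.165],14.1)
E
```

```text
t 8.1 pos [ 0.5036 -0.2427  0.1647] yaw -15.71 rpy [-8.998e+01 -2.000e-02 -1.571e+01] move tx,ty,tz [-1.399e-01 -1.000e-04  4.102e-01] turn -0.5203 F [ 1.29 -0.24 -3.99]
```

>>> apply_moves --deltas '[{"tx": -0.01, "ty": 0, "tz": 0.03, "turn": -0.07, "gripper": 0.035}, {"tx": -0.025, "ty": 0, "tz": 0.075, "turn": -0.17, "gripper": 0.035}, {"tx": -0.042, "ty": 0, "tz": 0.125, "turn": -0.27, "gripper": 0.035}, {"tx": -0.059, "ty": 0, "tz": 0.172, "turn": -0.38, "gripper": 0.035}, {"tx": -0.075, "ty": 0, "tz": 0.219, "turn": -0.48, "gripper": 0.035}]' --newtons 35

```text
time_s: 8.6
tcp_pos: [0.4895, -0.0127, 0.1627]
eef_rot: [-90.0, 0.1, 12.0]
contact_force: [0.7, 0.1, -4.2]
gripper_width: 0.0441
```

```bash
python3 - <<'E'
from h import *
go([.479,.193,.165],14.1)
E
```

```text
t 8.6 pos [ 0.4895 -0.0127  0.1627] yaw 12.0 rpy [-8.997e+01  8.000e-02  1.200e+01] move tx,ty,tz [ 0.0325 -0.0022  0.2034] turn -0.0366 F [ 0.69  0.06 -4.23]
```

>>> apply_moves --deltas '[{"tx": 0.007, "ty": 0, "tz": 0.045, "turn": -0.03, "gripper": 0.035}, {"tx": 0.015, "ty": 0, "tz": 0.095, "turn": -0.036, "gripper": 0.035}, {"tx": 0.023, "ty": 0, "tz": 0.145, "turn": -0.036, "gripper": 0.035}, {"tx": 0.03, "ty": 0, "tz": 0.19, "turn": -0.036, "gripper": 0.035}, {"tx": 0.032, "ty": 0, "tz": 0.203, "turn": -0.036, "gripper": 0.035}]'

```text
time_s: 9.1
tcp_pos: [0.4802, 0.1947, 0.1628]
eef_rot: [-90.0, 0.0, 14.0]
contact_force: [0.4, -1.2, -4.3]
gripper_width: 0.0437
```

>>> apply_moves --deltas '[{"tx": 0, "ty": 0, "tz": 0, "turn": 0, "gripper": 0.035}]'

```text
time_s: 9.2
tcp_pos: [0.48, 0.1927, 0.1625]
eef_rot: [-90.0, 0.1, 14.0]
contact_force: [-0.6, -1.2, -4.1]
gripper_width: 0.0438
```

```bash
python3 - <<'E'
from h import *
snap("w8",k=1)
go([.479,.193,.165],14.1)
p,d=capture("side");cv2.imwrite("pics/s3.png",cv2.resize(p[80:220,220:400,::-1],None,fx=4,fy=4,interpolation=cv2.INTER_CUBIC))
p,d=capture("top");cv2.imwrite("pics/t3.png",cv2.resize(p[140:260,190:330,::-1],None,fx=5,fy=5,interpolation=cv2.INTER_CUBIC))
E
```

```text
t 9.25 pos [0.4799 0.1913 0.1625] yaw 13.95 rpy [-90.03   0.12  13.95] move tx,ty,tz [-0.0005 -0.0025  0.0019] turn -0.0026 F [-0.43 -1.37 -4.06]
```

View pics/w8.png

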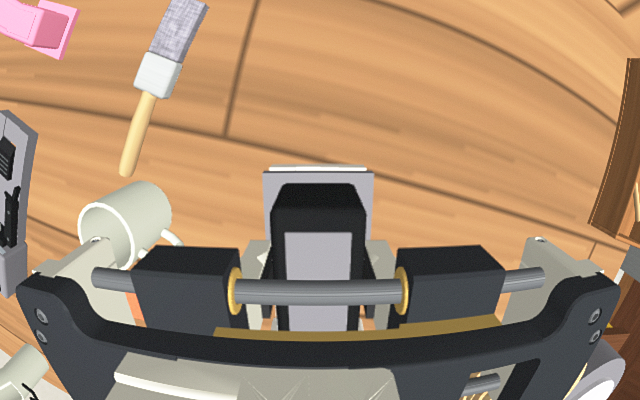

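View pics/s3.png

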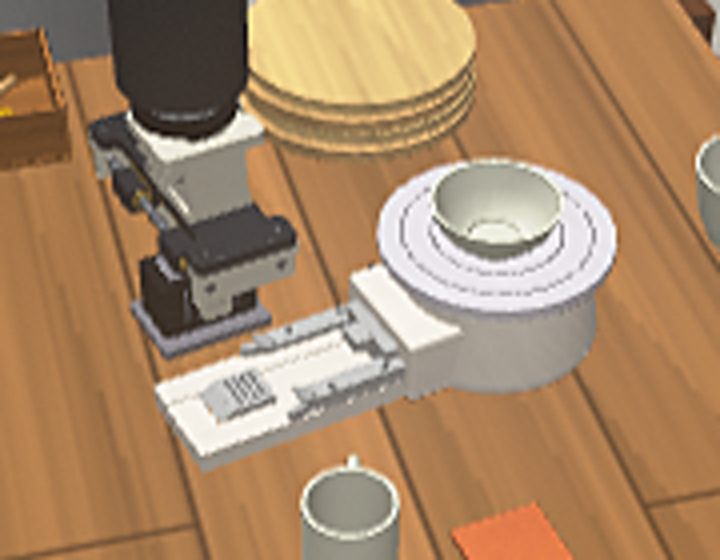

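```bash
python3 - <<'E'
from h import *
im=cv2.imread("pics/w8.png")[150:220,240:400]; cv2.imwrite("pics/w8c.png",cv2.resize(im,None,fx=5,fy=5,interpolation=cv2.INTER_CUBIC))
E
```

```text
(no output)
```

View pics/w8c.png

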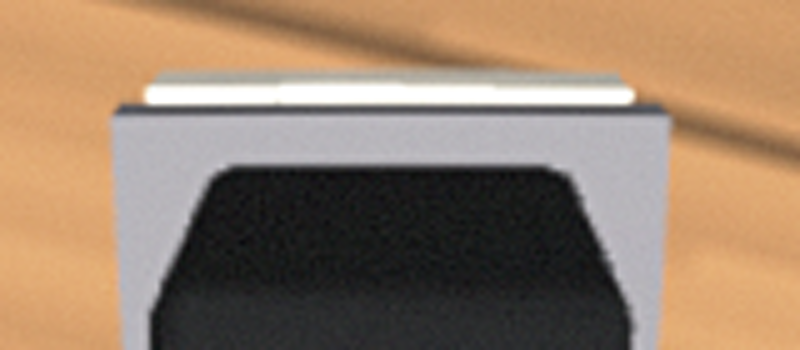

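View pics/t3.png

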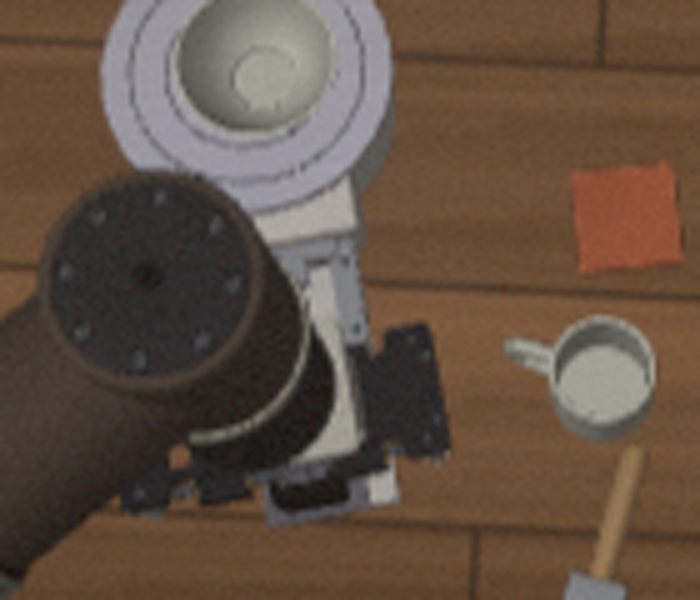

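```bash
python3 - <<'E'
from h import *
f=np.load("w8.npz"); F=dict(o=f["pos"],a=13.95)
def g(u,v,z): return wpix("w8",240+(u+.5)/5-.5,150+(v+.5)/5-.5,z)
zb=f["pos"][2]-.0435  # shoe bottom
for n,u,v,z in (("floorL",145,87,.02),("floorR",635,87,.02),("shoeL",112,115,zb+.008),("shoeR",671,115,zb+.008)):
    print(n,tofr(F,g(u,v,z)), tofr(TT,g(u,v,z)))
go([.479,.193,.165],14.1)
E
```

```text
floorL [-0.02577762 -0.04581726 -0.14251205] [-1.26029526e-01 -4.61808330e-02  1.73472348e-17]
floorR [-0.0259129   0.04609848 -0.14251205] [-1.25924172e-01  4.57349452e-02  1.73472348e-17]
shoeL [-0.04300034 -0.03247961 -0.0355    ] [-0.14321727 -0.03279814  0.10701205]
shoeR [-0.04310219  0.03324521 -0.0355    ] [-0.14314705  0.03292673  0.10701205]
t 9.35 pos [0.4802 0.1899 0.1628] yaw 13.83 rpy [-90.03   0.1   13.83] move tx,ty,tz [-0.0005 -0.0022  0.0033] turn -0.0048 F [ 0.5  -0.15 -3.46]
```

>>> apply_moves --deltas '[{"tx": 0, "ty": 0, "tz": 0, "turn": 0, "gripper": 0.035}, {"tx": 0, "ty": 0, "tz": 0, "turn": 0, "gripper": 0.035}]'

```text
time_s: 9.55
tcp_pos: [0.481, 0.1899, 0.1633]
eef_rot: [-90.0, 0.0, 13.8]
contact_force: [0.3, -0.4, -4.3]
gripper_width: 0.0436
```

```bash
python3 - <<'E'
from h import *
go(fr(TT,[-.099,0,.0435]),14.1)
E
```

```text
t 9.55 pos [0.481  0.1899 0.1633] yaw 13.76 rpy [-9.000e+01  1.000e-02  1.376e+01] move tx,ty,tz [0.0008 0.0998 0.0034] turn -0.0059 F [ 0.26 -0.43 -4.28]
```

>>> apply_moves --deltas '[{"tx": 0.001, "ty": 0.02, "tz": 0.003, "turn": -0.006, "gripper": 0.035}, {"tx": 0.001, "ty": 0.05, "tz": 0.003, "turn": -0.006, "gripper": 0.035}, {"tx": 0.001, "ty": 0.075, "tz": 0.003, "turn": -0.006, "gripper": 0.035}, {"tx": 0.001, "ty": 0.085, "tz": 0.003, "turn": -0.006, "gripper": 0.035}, {"tx": 0.001, "ty": 0.085, "tz": 0.003, "turn": -0.006, "gripper": 0.035}]'

```text
time_s: 10.05
tcp_pos: [0.4808, 0.1931, 0.0773]
eef_rot: [-90.1, 0.1, 14.1]
contact_force: [0.3, -0.8, -3.6]
gripper_width: 0.044
```

```bash
python3 - <<'E'
from h import *
snap("w9",box=(230,100,410,260),k=4)
go(fr(TT,[-.099,0,.0435]),14.1)
E
```

```text
t 10.1 pos [0.4815 0.1938 0.0785] yaw 14.18 rpy [-9.003e+01  3.000e-02  1.418e+01] move tx,ty,tz [-0.0006  0.015  -0.0002] turn 0.0013 F [-0.22  1.54 -3.74]
```

View pics/w9.png

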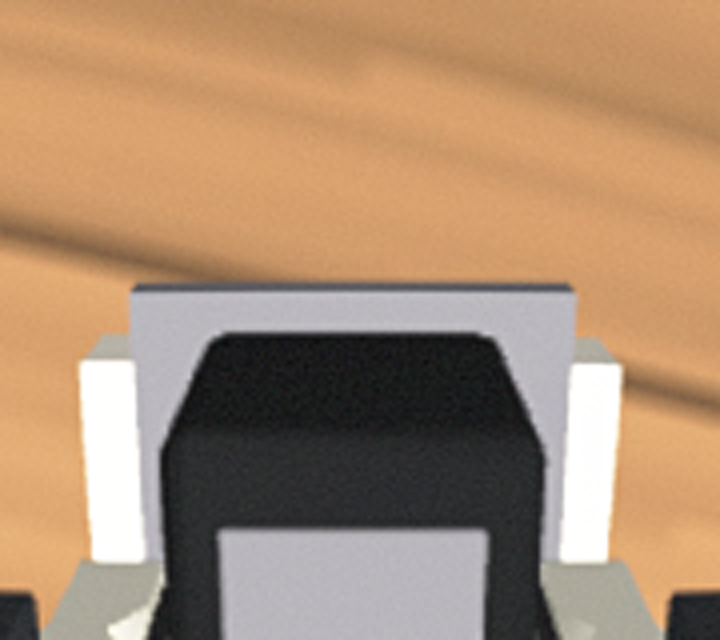

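>>> apply_moves --deltas '[{"tx": 0, "ty": 0.005, "tz": 0, "turn": 0, "gripper": 0.035}, {"tx": 0, "ty": 0.01, "tz": 0, "turn": 0, "gripper": 0.035}, {"tx": 0, "ty": 0.014, "tz": 0, "turn": 0, "gripper": 0.035}, {"tx": 0, "ty": 0.016, "tz": 0, "turn": 0, "gripper": 0.035}, {"tx": 0, "ty": 0.016, "tz": 0, "turn": 0, "gripper": 0.035}]' --newtons 45

```text
time_s: 10.6
tcp_pos: [0.482, 0.1946, 0.0635]
eef_rot: [-90.0, -0.1, 14.2]
contact_force: [-0.5, -0.6, 5.2]
gripper_width: 0.0436
```

```bash
python3 - <<'E'
from h import *
go(fr(TT,[-.099,0,.0435]),14.1)
E
```

```text
t 10.6 pos [0.482  0.1946 0.0635] yaw 14.25 rpy [-89.99  -0.1   14.25] move tx,ty,tz [-0.0013 -0.     -0.0009] turn 0.0026 F [-0.48 -0.64  5.16]
```

>>> apply_moves --deltas '[{"tx": 0.008, "ty": -0.0005, "tz": -0.001, "turn": 0.002, "gripper": 0.035}, {"tx": 0.018, "ty": -0.0005, "tz": -0.001, "turn": 0.002, "gripper": 0.035}, {"tx": 0.028, "ty": -0.0005, "tz": -0.001, "turn": 0.002, "gripper": 0.035}, {"tx": 0.038, "ty": -0.0005, "tz": -0.001, "turn": 0.002, "gripper": 0.035}, {"tx": 0.045, "ty": -0.0005, "tz": -0.001, "turn": 0.002, "gripper": 0.035}]'

```text
time_s: 11.1
tcp_pos: [0.5268, 0.2047, 0.0635]
eef_rot: [-90.0, -0.1, 14.1]
contact_force: [-2.7, -0.3, 7.5]
gripper_width: 0.0435
```

```bash
python3 - <<'E'
from h import *
s=r.get_state();go(fr(TT,[-.002,0,.0435]),14.1);print(s["moment"],tofr(TT,s["tcp_pos"]))
E
```

```text
t 11.1 pos [0.5268 0.2047 0.0635] yaw 14.1 rpy [-9.00e+01 -6.00e-02  1.41e+01] move tx,ty,tz [0.0498 0.     0.0002] turn 0.0 F [-2.73 -0.31  7.49]
[-0.2548787   1.11965501  0.04699094] [-0.05183789 -0.00018461  0.04349654]
```

>>> apply_moves --deltas '[{"tx": 0.008, "ty": -0.0005, "tz": 0, "turn": 0, "gripper": 0.035}, {"tx": 0.016, "ty": -0.0005, "tz": 0, "turn": 0, "gripper": 0.035}, {"tx": 0.024, "ty": -0.0005, "tz": 0, "turn": 0, "gripper": 0.035}, {"tx": 0.032, "ty": -0.0005, "tz": 0, "turn": 0, "gripper": 0.035}, {"tx": 0.036, "ty": -0.0005, "tz": 0, "turn": 0, "gripper": 0.035}]' --newtons 55

```text
time_s: 11.6
tcp_pos: [0.5611, 0.2132, 0.0635]
eef_rot: [-90.0, -0.0, 14.1]
contact_force: [-2.9, -0.9, 6.6]
gripper_width: 0.0436
```

```bash
python3 - <<'E'
from h import *
snap("w10",box=(230,20,410,260),k=2.5)
s=r.get_state();go(fr(TT,[-.002,0,.0435]),14.1);print(s["moment"],tofr(TT,s["tcp_pos"]))
E
```

```text
t 11.65 pos [0.5615 0.2134 0.0635] yaw 14.09 rpy [-9.000e+01 -5.000e-02  1.409e+01] move tx,ty,tz [0.014  0.     0.0002] turn -0.0001 F [ 0.64 -0.58  4.02]
[-0.21953488 -0.50029549  0.00518328] [-0.01600006 -0.00024331  0.04352652]
```

View pics/w10.png

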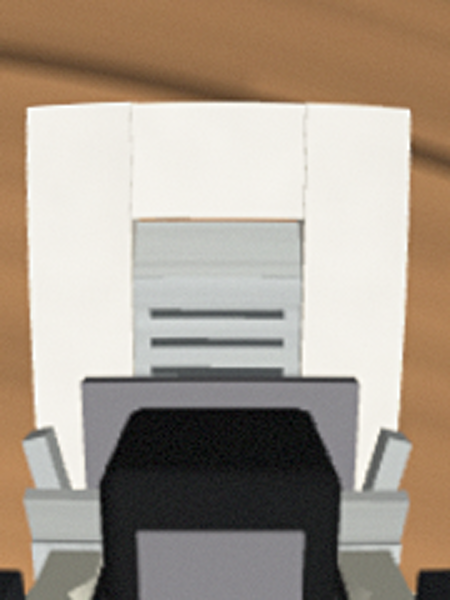

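>>> apply_moves --deltas '[{"tx": 0.004, "ty": 0, "tz": 0, "turn": 0, "gripper": 0.035}, {"tx": 0.008, "ty": 0, "tz": 0, "turn": 0, "gripper": 0.035}, {"tx": 0.012, "ty": 0, "tz": 0, "turn": 0, "gripper": 0.035}, {"tx": 0.015, "ty": 0, "tz": 0, "turn": 0, "gripper": 0.035}, {"tx": 0.015, "ty": 0, "tz": 0, "turn": 0, "gripper": 0.035}]' --newtons 60

```text
time_s: 12.15
tcp_pos: [0.5729, 0.216, 0.0636]
eef_rot: [-90.0, 0.2, 14.1]
contact_force: [-10.3, -0.5, 13.0]
gripper_width: 0.0435
```

```bash
python3 - <<'E'
from h import *
snap("w11",box=(230,20,410,260),k=2.5)
s=r.get_state();go(fr(TT,[-.002,0,.0435]),14.1);print(s["moment"],tofr(TT,s["tcp_pos"]))
E
```

```text
t 12.2 pos [0.5729 0.216  0.0636] yaw 14.07 rpy [-90.03   0.18  14.07] move tx,ty,tz [0.0023 0.0001 0.0005] turn -0.0005 F [-10.6   -1.17  13.12]
[-0.03678693  3.59500123  0.05391817] [-0.00429687 -0.00045467  0.04359115]
```

View pics/w11.png

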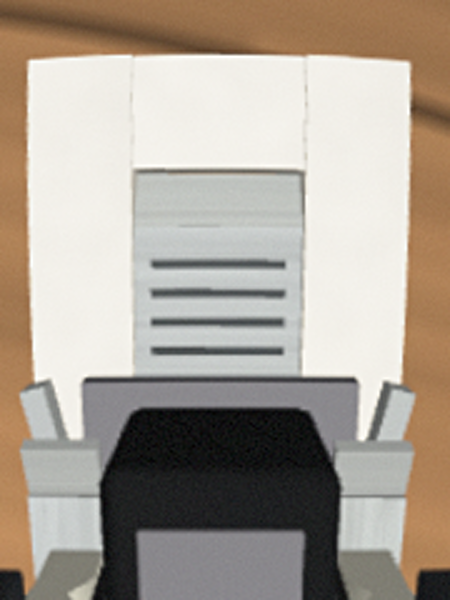

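>>> apply_moves --deltas '[{"tx": 0.002, "ty": -0.0007, "tz": 0, "turn": 0, "gripper": 0.035}, {"tx": 0.004, "ty": -0.0007, "tz": 0, "turn": 0, "gripper": 0.035}, {"tx": 0.006, "ty": -0.0007, "tz": 0, "turn": 0, "gripper": 0.035}, {"tx": 0.006, "ty": -0.0007, "tz": 0, "turn": 0, "gripper": 0.035}]'

```text
time_s: 12.6
tcp_pos: [0.5777, 0.2172, 0.0637]
eef_rot: [-90.0, 0.3, 14.1]
contact_force: [-12.9, -0.3, 10.8]
gripper_width: 0.0438
```

```bash
python3 - <<'E'
from h import *
snap("w12",box=(230,20,410,260),k=2.5)
s=r.get_state();go(fr(TT,[-.002,0,.0435]),14.1);print(s["moment"],tofr(TT,s["tcp_pos"]))
E
```

```text
t 12.65 pos [0.5777 0.2172 0.0636] yaw 14.06 rpy [-90.04   0.3   14.06] move tx,ty,tz [-0.0026  0.0002  0.0004] turn -0.0007 F [-13.04  -0.32  10.32]
[0.16134181 4.3297417  0.07352527] [ 0.00059151 -0.00043436  0.04364575]
```

View pics/w12.png

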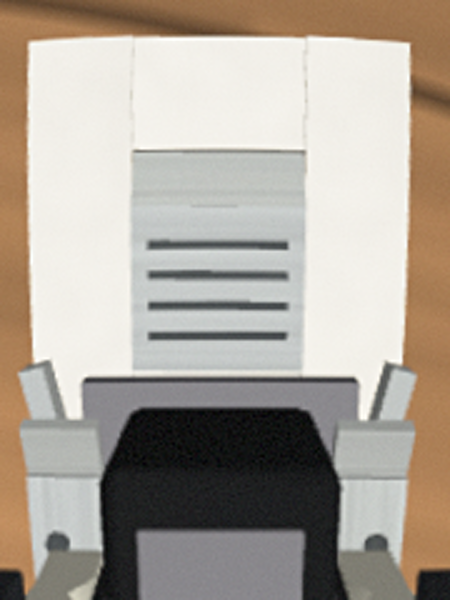

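>>> apply_moves --deltas '[{"tx": 0.0015, "ty": 0, "tz": 0, "turn": 0, "gripper": 0.035}, {"tx": 0.003, "ty": 0, "tz": 0, "turn": 0, "gripper": 0.035}, {"tx": 0.003, "ty": 0, "tz": 0, "turn": 0, "gripper": 0.035}]'

```text
time_s: 12.95
tcp_pos: [0.5783, 0.2173, 0.0638]
eef_rot: [-90.1, 0.5, 14.0]
contact_force: [-24.1, 0.1, 19.9]
gripper_width: 0.0436
```

```bash
python3 - <<'E'
from h import *
snap("w13",box=(250,60,390,200),k=5)
t,w=wcloud("w13")
W=np.array([tofr(TT,p) for p in w[60:200,250:390].reshape(-1,3)])
for nm,lo,hi in (("pad",-.08,-.052),("floor side",-.08,-.052)):
    m=(W[:,0]>lo)&(W[:,0]<hi)&((abs(W[:,1])<.017) if nm=="pad" else (abs(W[:,1])>.027)&(abs(W[:,1])<.04))
    print(nm,m.sum(),np.median(W[m,2]) if m.sum() else None)
s=r.get_state();go(fr(TT,[-.002,0,.0435]),14.1);print(s["moment"],tofr(TT,s["tcp_pos"]))
E
```

```text
pad 2884 0.007886352999473868
floor side 1927 -0.00021749810497014369
t 13.0 pos [0.5783 0.2173 0.0637] yaw 14.03 rpy [-90.06   0.52  14.03] move tx,ty,tz [-0.0032  0.0003  0.0005] turn -0.0013 F [-24.05   0.48  18.78]
[0.50483825 8.05109425 0.01071664] [ 0.00122977 -0.00051871  0.04374969]
```

View pics/w13.png

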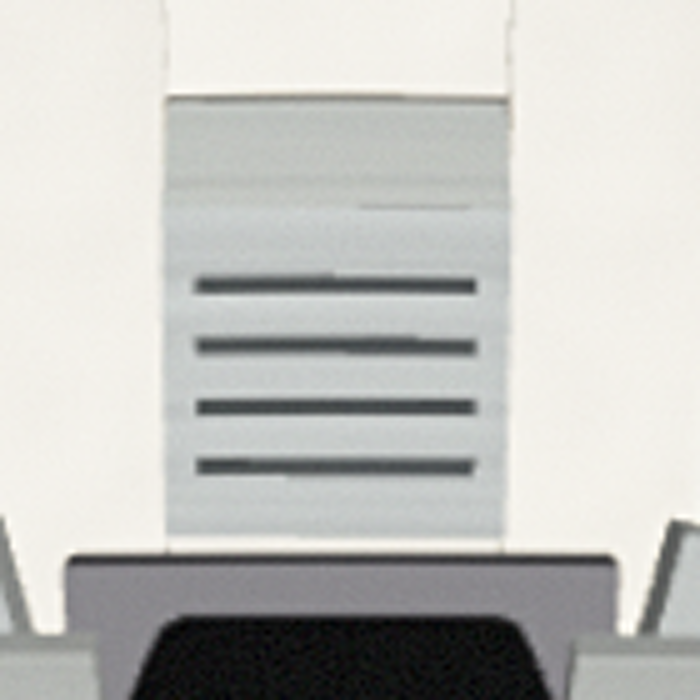

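The pad is up, 7.9 mm above the floor behind the shoe, so the catch has clicked. I'll ease off the push and release.

>>> apply_moves --deltas '[{"tx": -0.003, "ty": -0.0005, "tz": 0, "turn": 0, "gripper": 0.035}, {"tx": -0.005, "ty": -0.0005, "tz": 0, "turn": 0, "gripper": 0.035}, {"tx": -0.005, "ty": -0.0005, "tz": 0, "turn": 0, "gripper": 0.075}, {"tx": -0.005, "ty": -0.0005, "tz": 0, "turn": 0, "gripper": 0.075}, {"tx": -0.005, "ty": -0.0005, "tz": 0, "turn": 0, "gripper": 0.075}]' --newtons 20

```text
time_s: 13.5
tcp_pos: [0.5789, 0.2177, 0.0645]
eef_rot: [-90.0, -0.0, 14.1]
contact_force: [-0.2, 0.2, -0.5]
gripper_width: 0.0623
```

>>> apply_moves --deltas '[{"tx": 0, "ty": 0, "tz": 0, "turn": 0, "gripper": 0.075}, {"tx": 0, "ty": 0, "tz": 0, "turn": 0, "gripper": 0.075}, {"tx": 0, "ty": -0.01, "tz": 0, "turn": 0, "gripper": 0.075}, {"tx": 0, "ty": -0.04, "tz": 0, "turn": 0, "gripper": 0.075}, {"tx": 0, "ty": -0.08, "tz": 0, "turn": 0, "gripper": 0.075}]'

```text
time_s: 14.0
tcp_pos: [0.5775, 0.2169, 0.1444]
eef_rot: [-90.1, 0.2, 14.1]
contact_force: [1.0, 0.5, -0.3]
gripper_width: 0.0752
```

>>> apply_moves --deltas '[{"tx": -0.02, "ty": -0.03, "tz": 0, "turn": 0, "gripper": 0.075}, {"tx": -0.04, "ty": -0.06, "tz": 0, "turn": 0, "gripper": 0.075}, {"tx": -0.08, "ty": -0.08, "tz": 0, "turn": 0, "gripper": 0.075}, {"tx": -0.08, "ty": -0.08, "tz": 0, "turn": 0, "gripper": 0.075}]'

```text
time_s: 14.4
tcp_pos: [0.4991, 0.1977, 0.2293]
eef_rot: [-89.8, -0.3, 14.1]
contact_force: [0.9, 1.1, 0.3]
gripper_width: 0.0751
```

```bash
python3 - <<'E'
from h import *
s=r.get_state();print(s["contact_force"],s["tcp_pos"],s["gripper_width"])
snap("w14",box=(230,60,410,260),k=3)
t,w=wcloud("w14")
W=np.array([tofr(TT,p) for p in w[:270].reshape(-1,3)])
for nm in ("pad","floor side"):
    m=(W[:,0]>-.08)&(W[:,0]<-.052)&((abs(W[:,1])<.017) if nm=="pad" else (abs(W[:,1])>.027)&(abs(W[:,1])<.04))
    print(nm,m.sum(),np.median(W[m,2]))
m=(W[:,2]>.005)&(W[:,2]<.012)&(W[:,0]>-.05)&(W[:,0]<-.038)&(abs(W[:,1])<.03)
if m.sum(): print("shoe front x",np.percentile(W[m,0],[2,10]),"z",np.median(W[m,2]),"y",np.percentile(W[m,1],[1,99]))
m=(W[:,2]>.054)&(W[:,2]<.063)&(W[:,0]>-.06)&(W[:,0]<.05)&(abs(W[:,1])<.04)
if m.sum(): print("top x",np.percentile(W[m,0],[1,99]),"y",np.percentile(W[m,1],[1,99]),np.median(W[m,2]))
p,d=capture("side");cv2.imwrite("pics/s4.png",cv2.resize(p[80:240,220:420,::-1],None,fx=4,fy=3.7,interpolation=cv2.INTER_CUBIC))
E
```

```text
[0.93131244 1.09708445 0.33189342] [0.49910055 0.19767007 0.22926208] 0.0750997857126984
pad 679 0.007844453343658176
floor side 650 1.218762689040101e-05
shoe front x [-0.04961715 -0.04834293] z 0.007744841675411385 y [-0.02942321  0.02903633]
top x [-0.03959675  0.00773215] y [-0.02100965  0.02154003] 0.05815944669567548
```

View pics/w14.png

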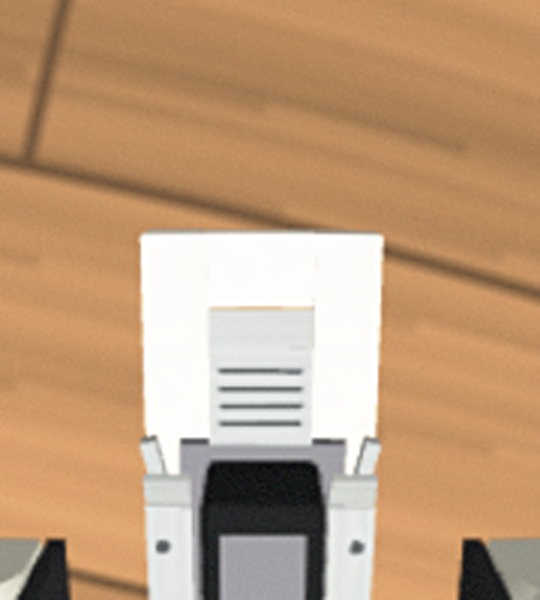

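View pics/s4.png

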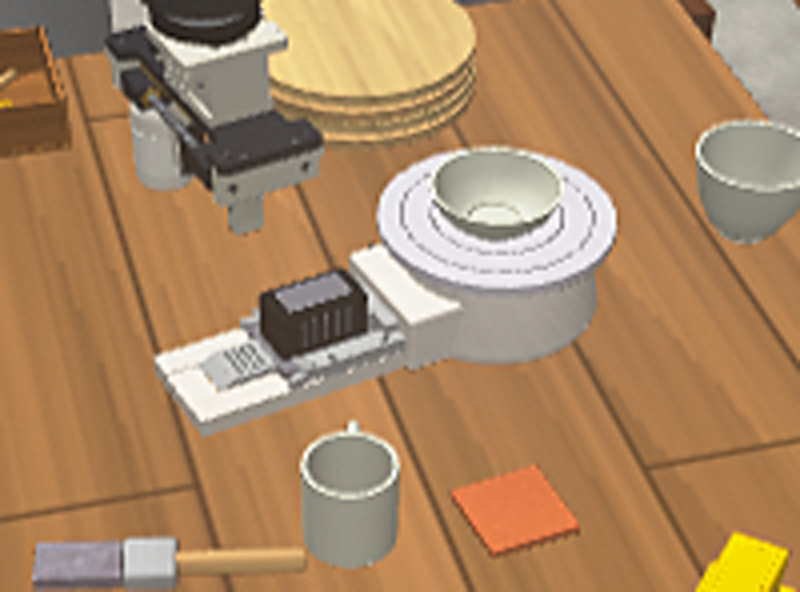

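```bash
python3 -c "
from h import *
print(r.get_state()['time_s'],r.close_job())"
```

```text
the job is handed in; nothing more can be done
14.5 None
```

The battery is locked in the turntable's slide and released, and I handed the job in at 14.5 s of the 56 s allowed.

**What I did:** I pressed the charger's catch with closed fingers until it bottomed out at about 20 N, and the ejector pushed the battery out. I gripped it, slid it clear and lifted it over to the turntable's entry. Then I pushed it along the slide to the solid stop at about 24 N, let go and backed off.

**Last checks:**
- **Catch:** the pad's top is 7.8 mm above the floor, so it is up, with its end right behind the shoe.
- **Battery position:** the block's front is at x = -39.6 mm (-40 nominal), its sides at y = -21.0 and +21.5 mm, and its top 58.2 mm above the floor. That puts it within about 1 mm of locked and upright.
- **Robot:** it is clear of everything; the force reading is about 1 N, which is noise.
- **Bystanders:** the bowl, mug, tile and brush look unmoved in the last side picture. I did not measure them, and I did not look again at the bottle, jar and rib.

**Disagreement:** at the turntable's entry edge, the top camera differed from the wrist camera by 3 to 4 mm on each axis. I used the wrist camera, and the fit bore it out.

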